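# Refit the speed lever of a potter's wheel

### The arm

A 6-joint arm with a two-finger parallel gripper is mounted at the origin on the work surface. World frame = base frame: x ahead of the robot, y to its left, z up, the work surface at z = 0. Lengths are in m, angles in rad, forces in N, time in s.
With the tool pointing down it reaches from about 0.35 to 0.95 m from the base axis. Payload 17.4 kg.
Tool frame: the origin (TCP) lies at the very end of the fingers, on their centre line; the grasp point (between the pads) lies 19 mm behind it; z points along the fingers, y is the direction in which the jaws open and shut (so a half turn about z gives the same grasp; the last joint's range is limited). The gripper opens to 93 mm and grips with 3 to 60 N. Pads are 15 mm wide; open, the fingers measure 128 mm over their backs; the gripper's body (75 mm by 188 mm) begins 65 mm behind the grasp point.
Start: joints at [1.216, 0.116, 1.442, -0, 1.584, -0.038], TCP at [0.21, 0.641, 0.219] pointing down, gripper open.
Joint ranges: [-2.83, 2.83], [-0.83, 2.19], [0.07, 2.5], [-1.14, 4.28], [0.01, 3], [-2.97, 2.97]. Speed limits (rad/s): [1.89, 1.89, 2.22, 3.14, 3.14, 3.14].

### API

Orientations are given as a unit quaternion [x, y, z, w].
In Python, from rig import robot gives the robot as it stands.
- The arm moves only by the shell command python3 -m jog 'ROWS' [FORCE]. ROWS is JSON, one flat list of numbers, 5 for each row, row after row: the shift along the tool's x, y, z in cm, then the turn about the tool's z in degrees, then the closure, from -1 (fully open) to 1 (shut). In form: [dx, dy, dz, roll, jaw, dx, dy, dz, roll, jaw, ...]. A call has 1 to 12 rows; each row shifts and turns the commanded pose from where the row before left it, along the tool's axes as they then stand; what a row does not reach is not made up. A row lasts 1/12 s, in which the tool goes at most 41.7 mm and 7.16 degrees, less where a joint would pass 70% of its speed; a pose out of reach is approached as far as the arm can. A call with a gripper value outside its range is refused whole. The fingers move at their own pace and stop on an object; FORCE is the grip in N (left out, the last holds). Time passes only in rows, so rows that do not move let the fingers close. It gives the time, the measured TCP pose, the force and the opening at its end, in the units of the state.
- robot.observe(): the state, without advancing time (a new reading comes with each control period).
- robot.camera(name): name is "scene" or "top" or "wrist"; returns a dict with "image" (400x640x3 uint8, red, green, blue), "depth" (400x640 float32, m along the optical axis (not along the pixel's ray), 0 where there is no reading), "K" (3x3 intrinsics, pixels), "k1" (the pictures are not rectified: a ray, as slopes to the right and down, at radius r is drawn at 1 + k1 r^2 times it, then the intrinsics apply), "origin" and "orientation" of the camera in the world. Camera axes: x right, y down, z forward; pixel columns grow to the right and rows downward; lengths in m; the calibration is good to about 2 mm. A picture is of the moment at which its call begins.
- robot.job_done(): hands the job in, once; it reports no verdict.
Trained networks look in a picture, given as the dict that the camera call returned (one of the last four; its "shot" number tells which), for a name from the list of things; names that differ only in an ending like _2 or _b are one class to them, and where a whole thing is asked for, a point or a joint stands for the part that bears it (a point fixed in the world has none). Each returns a list of dicts, best first, with "confidence" (0 to 1); they miss things now and then, are a little off and sometimes report something else, mostly with a low value. They report only what shows in the picture. A call takes as long as a camera call. They do not tell look-alikes from the thing itself.
- robot.search_frame(picture, name): "bbox" ([left, top, right, bottom] in pixels, round what is visible of it).
- robot.mark_of(picture, name): "location" ([column, row] in pixels: a listed point, or the origin of a listed thing).
The state is a dict: "t": time; "q": joint angles; "dq": joint speeds; "joint_torque": joint torques, N m; "tool_pos": TCP position; "ee_rot": TCP orientation; "force": force on the tool from outside, world axes, zero at the start; "torque": the same for the moment, N m; "finger_gap": finger opening in m.
Only numpy, scipy, OpenCV 4.12 (cv2) and the standard library are available. Lean on these libraries where they do the work, as an engineer would, in place of code of your own. Each camera call takes 0.05 s, during which the arm holds its last target. There are 200 camera calls.

### The job

The speed lever of the potter's wheel was taken off for cleaning: put it back on its splined control shaft. Feel for the one position in which the splines match, pressing only lightly, and slide it fully home on the shoulder; then swing it to the off stop and let go, leaving the pots and tools around it where they are.

Things in the scene. Friction and masses are not known exactly. Their poses are not given: they have to be found in the camera images.
- lever: The wheel's speed lever, steel with a black knob, about 0.3 kg, lying flat on the table. Origin: centre of the hub's underside, on the bore's axis; z up along the bore, x along the arm to the knob. Hub: 12-sided, 36 mm across flats (two face +y and -y), 30 mm tall; behind it (-x) a clamp lug 20 mm wide out to 37 mm. Arm: bar 12 mm wide, 8 mm thick, flush with the hub's underside, a 17 mm high web near the hub
- bore (a point): Centre of the bore's upper mouth (z = 30 mm of the lever). The bore goes right through: 17.4 mm across its lands, with slots at 90 degree steps, 6.2 mm wide at the narrowest, out to 12.2 mm radius. Three slots are open; the fourth, on the arm's side (+x), is filled
- knob (a point): On the axis of the lever's upright knob, at mid height (x = 115, z = 31 mm of the lever). The knob is a cylinder of 26 mm diameter, from z = 16 to 46 mm
- wheel: Tabletop potter's wheel, fixed: grey housing, deck 360 x 460 mm (x, y), its top 150 mm above the table; wheel head of 230 mm diameter, top at 190 mm, centred at y = +75 mm. Origin: centre of the underside; x to its back, y to its left, z up. The control shaft stands at its front right corner, x = -110, y = -170 mm
- seat (a point): On the control shaft's axis, centre of the top face of its shoulder (32 mm diameter), 16 mm above the deck; axes parallel to the wheel's. The hub's underside rests here when fully home. From here up 22 mm run the splines: root diameter 16.5 mm, 23 mm over the splines, each 4.8 mm wide, square-ended. Three at 90 degree steps; the fourth place is blank and points where the fitted lever will point
- shaft_end (a point): Upper end of the control shaft, on its axis, 32 mm above seat. The end is a plain pilot without splines: 16.5 mm diameter from 22 to 28 mm above the seat, then tapering to 10 mm diameter. This point does not turn with the shaft; the shaft's angle is not measured
- off_mark (a point): The one long broad white mark on the deck, 44 mm from the shaft in the wheel's -y: the fitted lever points over it at the off stop. From there the shaft turns counter-clockwise from above (towards the wheel's +x) by at most 2.2 rad. It is stiff (0.35 N m), stays where left, and starts 0.4 to 1.9 rad from off. Play between lever and shaft: about 4 degrees either way
- cup: Bystander: grey clay cup, 76 mm diameter, 75 mm tall, origin at the centre of its foot
- bowl: Bystander: grey clay bowl, 112 mm diameter, 55 mm tall, standing on the wheel head, origin at the centre of its foot
- mug: Bystander: red clay mug, 72 mm diameter, 80 mm tall, origin at the centre of its foot
- jar: Bystander: lidded red clay jar, 116 mm diameter, 130 mm tall, origin at the centre of its foot
- rib: Bystander: flat wooden throwing rib, 110 x 50 x 9 mm, lying on the deck at its back right, origin at the centre of its underside
- brush: Bystander: brush lying along its x axis
- crank: Bystander: the larger crank of a slab roller, dark steel, with a square hole and an upright wooden grip, 210 mm long, origin under the hole, x along its arm
Things that resemble listed ones, but are neither listed nor needed, are in the scene too. Several things have the shape of the lever; the one meant has the colours described above.

How it is judged:
On the way, in this order (a step that is already met when the one before it is completed fails the run):
1. the lever is fully home on the shaft's shoulder (z of lever in the frame of seat below 0.003 m and distance between lever and seat below 0.004 m and angle between lever's own z axis and vertical below 0.06 rad), for 0.2 s.
2. the lever points to the off mark (angle between the x axis of lever and the y axis of wheel, either way round below 0.12 rad), for 0.2 s.
At the end, for the whole second after the job is handed in: The lever is on the shaft, its hub's underside within 3 mm of the shoulder and its axis within 4 mm of the shaft's, upright within 3.4 degrees, at the off stop (within 0.12 rad, 7 degrees), released and at rest (all of step 1 and angle between the x axis of lever and the y axis of wheel, either way round below 0.12 rad and linear speed of lever below 0.02 m/s); the robot touches nothing.
It fails at once if the lever is pressed with more than 30 N while it is not yet in the splines (hub's underside over 18 mm above the shoulder) (contact force between lever and wheel above 30 N and z of lever in the frame of seat above 0.018 m).
It fails at once if a bystander is moved by more than 30 mm (distance of any of cup, bowl, mug, jar, rib, brush, crank from where it was at the start of the episode above 0.03 m).
It also fails if it takes over 72 s, if anything falls off the work surface, if the arm or the gripper's body presses on something with over 40 N, if the wrist force passes 120 N, or if a joint passes its speed limit or range.

## Working session

There is one attempt and no reset: what is moved stays moved. The work goes in short steps, Python scripts to look and compute and a shell command to move; the robot and the scene stay as the last step left them, time stands still between calls to the robot, and variables do not carry over. Pictures are saved under pics/ and viewed, about 8 in all and at most 12, crops included, and the job is handed in when it is done.

```bash
ls; mkdir -p pics
cat > h.py <<'E'
import numpy as np, cv2
from scipy.spatial.transform import Rotation as R
from rig import robot
def px2w(p,uv,z=None,depth=None):
    """world point of pixel; at plane z, or given/own depth"""
    K=p["K"];u,v=uv
    xd=np.array([(u-K[0][2])/K[0][0],(v-K[1][2])/K[1][1]]);x=xd.copy()
    for _ in range(20): x=xd/(1+p["k1"]*(x@x))
    d=R.from_quat(p["orientation"]).apply([x[0],x[1],1.]); o=np.array(p["origin"])
    if z is not None: return o+d*(z-o[2])/d[2]
    if depth is None: depth=p["depth"][int(round(v)),int(round(u))]
    return o+d*depth
def w2px(p,w):
    c=R.from_quat(p["orientation"]).inv().apply(np.array(w)-p["origin"]);x=c[:2]/c[2]
    x=x*(1+p["k1"]*(x@x));K=p["K"];return np.array([K[0][0]*x[0]+K[0][2],K[1][1]*x[1]+K[1][2]])
def save(p,n,crop=None,s=1):
    im=cv2.cvtColor(p["image"],cv2.COLOR_RGB2BGR)
    if crop: im=im[crop[1]:crop[3],crop[0]:crop[2]]
    cv2.imwrite("pics/"+n,cv2.resize(im,None,fx=s,fy=s,interpolation=cv2.INTER_CUBIC))
E
python3 - <<'E'
from h import *
ims=[]
for c in ("top","scene"):
    p=robot.camera(c);print(c,np.round(p["origin"],3),np.round(p["orientation"],3),p["k1"])
    save(p,c+"0.png")
    for n in ["lever","bore","knob","wheel","seat","shaft_end","off_mark"]:
        for r in robot.mark_of(p,n)[:4]:
            u=r["location"]
            try: print(n,round(r["confidence"],2),np.round(u),np.round(px2w(p,u),3))
            except Exception as e: print(n,u,e)
print(robot.observe())
E
```

```text
pics
top [ 0.211 -0.085  1.462] [-0.681  0.725 -0.074  0.074] -0.09270351502310302
lever 0.7 [274. 263.] [0.294 0.083 0.   ]
lever 0.66 [316. 239.] [ 0.372 -0.077 -0.002]
lever 0.6 [351. 218.] [ 0.444 -0.215 -0.005]
bore 0.6 [272. 260.] [ 0.306  0.09  -0.   ]
bore 0.58 [352. 217.] [ 0.446 -0.217 -0.002]
bore 0.53 [319. 238.] [ 0.374 -0.086  0.002]
knob 0.76 [327. 269.] [ 0.259 -0.111  0.002]
knob 0.63 [248. 243.] [0.369 0.171 0.044]
knob 0.57 [381. 231.] [ 0.383 -0.314  0.042]
knob 0.55 [382. 268.] [ 0.249 -0.31   0.014]
wheel 0.88 [220. 172.] [0.612 0.245 0.151]
seat 0.61 [250. 196.] [0.511 0.134 0.178]
shaft_end 0.93 [251. 194.] [0.515 0.128 0.2  ]
shaft_end 0.3 [352. 217.] [ 0.449 -0.22  -0.001]
off_mark 0.81 [264. 196.] [0.516 0.092 0.154]
off_mark 0.28 [190. 158.] [0.655 0.338 0.198]
scene [ 1.014 -1.048  0.961] [ 0.872  0.2   -0.111 -0.432] -0.06479341582695039
lever 0.91 [282. 215.] [ 0.389 -0.104  0.018]
lever 0.84 [286. 180.] [0.307 0.068 0.023]
lever 0.29 [327. 272.] [ 0.637 -0.277  0.027]
bore 0.81 [279. 209.] [ 0.364 -0.084  0.019]
bore 0.75 [288. 174.] [0.297 0.095 0.03 
[... 343 characters left out ...]
6 0.097 0.147]
{'t': 0.8, 'q': array([ 1.21616074e+00,  1.15988518e-01,  1.44159018e+00,  2.26022654e-05,
        1.58399773e+00, -3.77874149e-02]), 'dq': array([ 1.61645059e-04,  1.70539048e-06, -1.07350315e-03, -1.44585817e-03,
       -1.00777662e-04,  3.95832946e-05]), 'joint_torque': array([ 5.89222167e-03, -7.20945811e+01, -6.22750854e+01,  7.84128299e-02,
        1.80669967e-02,  1.38628701e-05]), 'tool_pos': array([0.21030898, 0.64141053, 0.21865998]), 'ee_rot': array([ 1.57762074e-01,  9.87477153e-01,  1.01564352e-05, -9.50243032e-06]), 'force': array([ 0.43421771, -0.25599469,  0.57756506]), 'torque': array([ 0.0057141 ,  0.02224665, -0.03492701]), 'finger_gap': 0.09290877719052502}
```

Run:
```python
import cv2,numpy as np
a=cv2.imread("pics/top0.png")[120:320,150:450];b=cv2.imread("pics/scene0.png")[90:330,180:480]
cv2.imwrite("pics/topc.png",cv2.resize(a,None,fx=2.6,fy=2.6,interpolation=2))
cv2.imwrite("pics/scenec.png",cv2.resize(b,None,fx=2.5,fy=2.5,interpolation=2))
```

```text
(no output)
```

View pics/topc.png

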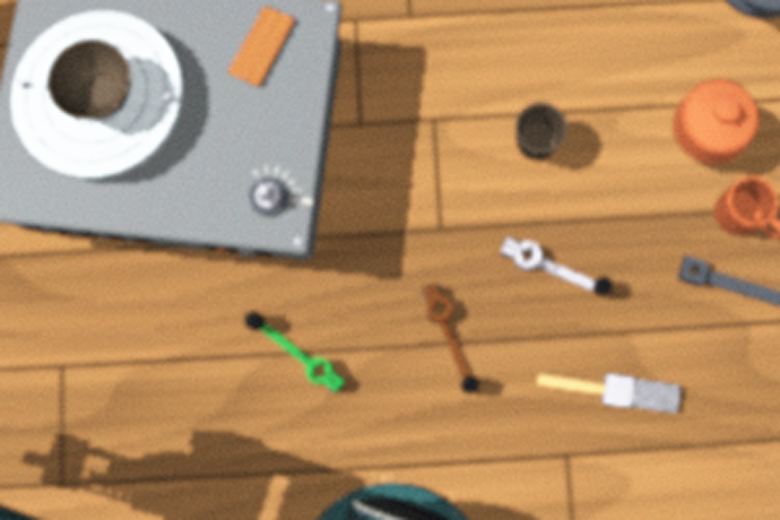

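View pics/scenec.png

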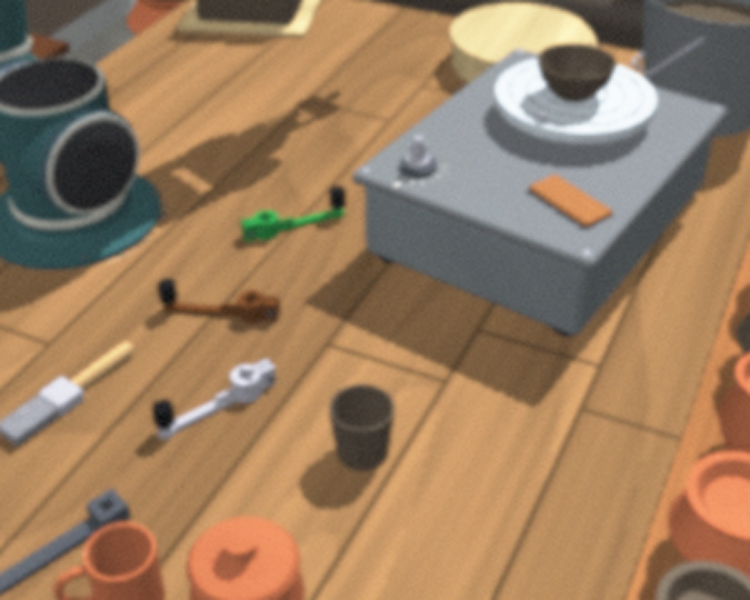

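The real lever is the steel one with its hub near top crop (530,253) and its knob at (602,287). The green and brown ones are decoys. The shaft is at (268,195) and the broad off mark at (303,201).

```bash
cat >> h.py <<'E'
def rel(pos,yaw=None):
    """print shift (tool axes, cm) and roll needed from now to TCP pos, tool x heading yaw(deg)"""
    s=robot.observe();r=R.from_quat(s["ee_rot"]);m=r.as_matrix();y0=np.degrees(np.arctan2(m[1,0],m[0,0]))
    d=r.inv().apply(np.array(pos)-s["tool_pos"])*100
    print("t",round(s["t"],2),"tcp",np.round(s["tool_pos"],4),"yaw",round(y0,2),"shift",np.round(d,2),"F",np.round(s["force"],1))
    if yaw is not None: print("roll(+cw seen from above, tool z down)",round(-((yaw-y0+180)%360-180),2))
E
python3 - <<'E'
from h import *
p=robot.camera("wrist");s=robot.observe();r=R.from_quat(s["ee_rot"]).inv()
print("cam in tool",r.apply(np.array(p["origin"])-s["tool_pos"]),(r*R.from_quat(p["orientation"])).as_matrix().round(3),p["K"])
rel([.5,.12,.40],85)
p=robot.camera("top")
for n in ["lever","knob","bore","off_mark","shaft_end"]:
  for z in {"lever":[0],"knob":[.046],"bore":[.03],"off_mark":[.15],"shaft_end":[.198]}[n]:
    for q in robot.mark_of(p,n): print(n,round(q["confidence"],2),px2w(p,q["location"],z).round(4))
E
```

```text
cam in tool [ 0.07628628 -0.00038434 -0.16725969] [[-0.    -0.962 -0.273]
 [ 1.     0.    -0.001]
 [ 0.001 -0.273  0.962]] [[298.74756019   0.         318.34424856]
 [  0.         298.74756019 199.59216895]
 [  0.           0.           1.        ]]
t 0.85 tcp [0.2103 0.6414 0.2186] yaw 161.85 shift [-43.77 -40.52 -18.13] F [ 0.5 -0.2  0.2]
roll(+cw seen from above, tool z down) 76.85
lever 0.72 [0.302  0.0915 0.    ]
lever 0.68 [0.5696 0.1629 0.    ]
lever 0.56 [ 0.4376 -0.2099  0.    ]
lever 0.53 [ 0.3697 -0.0789  0.    ]
knob 0.57 [ 0.366  -0.3247  0.046 ]
knob 0.56 [ 0.2591 -0.1191  0.046 ]
knob 0.52 [0.3737 0.1617 0.046 ]
bore 0.67 [ 0.4289 -0.223   0.03  ]
bore 0.67 [0.3048 0.0873 0.03  ]
bore 0.58 [ 0.3779 -0.09    0.03  ]
off_mark 0.71 [0.5124 0.0892 0.15  ]
shaft_end 0.89 [0.5147 0.1262 0.198 ]
shaft_end 0.61 [ 0.4149 -0.1979  0.198 ]
```

```bash
python3 -m jog '[0,0,-2.5,0,-1, -1,-1,-2.5,0,-1, -2.9,-2.9,0,0,-1, -2.9,-2.9,0,0,-1, -2.9,-2.9,0,0,-1, -2.9,-2.9,0,0,-1, -2.9,-2.9,0,0,-1, -2.9,-2.9,0,0,-1, -2.9,-2.9,0,0,-1, -2.9,-2.9,0,0,-1, -2.9,-2.9,0,0,-1, -2.9,-2.9,0,0,-1]'
python3 -m jog '[-2.9,-2.9,0,0,-1, -2.9,-2.9,0,0,-1, -2.9,-2.9,0,0,-1, -2.9,-2.9,0,0,-1, -2.9,-2.9,0,0,-1, -2.1,-2.3,0,0,-1, 0,0,0,7,-1, 0,0,0,7,-1, 0,0,0,7,-1, 0,0,0,7,-1, 0,0,0,7,-1, 0,0,0,7,-1]'
python3 -m jog '[0,0,0,7,-1, 0,0,0,7,-1, 0,0,0,7,-1, 0,0,0,7,-1, 0,0,0,7,-1, 0,0,0,0,-1, 0,0,0,0,-1]'
python3 - <<'E'
from h import *
rel([.507,.051,.27],85)
p=robot.camera("wrist");c=w2px(p,[.514,.127,.19]);print(c)
for n in ["off_mark","shaft_end","seat"]:
  for q in robot.mark_of(p,n): print(n,round(q["confidence"],2),q["location"],px2w(p,q["location"],{"off_mark":.15,"shaft_end":.198,"seat":.166}[n]).round(4))
x,y=np.clip(c,[100,75],[540,325]).astype(int);print(x-100,y-75)
save(p,"w1.png",[x-100,y-75,x+100,y+75],4)
E
```

```text
t: 2.15
tool_pos: [0.4022, 0.261, 0.269]
ee_rot: [0.158, 0.988, 0.0, 0.0]
force: [0.8, -0.5, 1.1]
finger_gap: 0.0932
t: 3.15
tool_pos: [0.5073, 0.0515, 0.2687]
ee_rot: [0.504, 0.864, 0.0, 0.0]
force: [0.3, -0.5, 0.2]
finger_gap: 0.0931
t: 3.73
tool_pos: [0.5073, 0.0515, 0.2687]
ee_rot: [0.737, 0.676, 0.0, 0.0]
force: [-0.1, 0.4, 0.1]
finger_gap: 0.0933
t 3.73 tcp [0.5073 0.0515 0.2687] yaw 85.07 shift [-0.05 -0.02 -0.13] F [-0.1  0.4  0.1]
roll(+cw seen from above, tool z down) 0.07
[319.31587382 114.35290293]
off_mark 0.94 [320.9, 162.2] [0.5118 0.0826 0.15  ]
shaft_end 0.66 [323.4, 112.1] [0.5172 0.1284 0.198 ]
seat 0.73 [325.8, 114.6] [0.5196 0.1263 0.166 ]
219 39
```

View pics/w1.png

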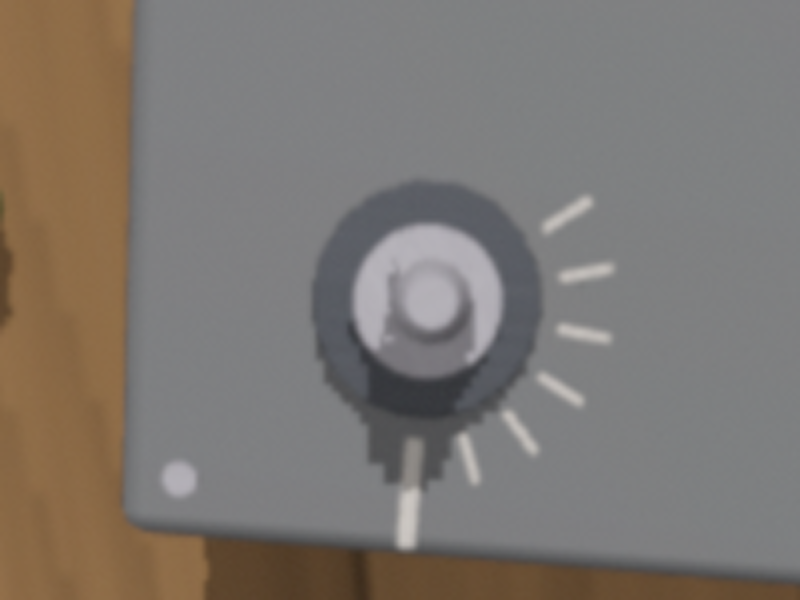

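Shaft end at crop (432,295), with the broad mark running (413,440) to (405,548). The depth map may show the splines, so I'll sample heights around the pilot.

Run:
```python
from h import *
P=[robot.camera("wrist") for _ in range(8)];p=P[0]
D=np.mean([q["depth"] for q in P],0);I=np.mean([q["image"].astype(float) for q in P],0)
H=np.zeros((60,60));W=np.zeros((60,60,3))
for v in range(80,146):
  for u in range(296,358):
    pass
us,vs=np.arange(300,354),np.arange(86,146)
pts=np.array([[px2w(p,(u,v),depth=D[v,u]) for u in us] for v in vs]);z=pts[...,2]
# pilot/taper centre
m=(z>.185);print("high z max",z.max(),"centre >.185",pts[m].mean(0).round(4),m.sum()); m2=z>.192;print(pts[m2].mean(0).round(4),m2.sum())
ms=(z>.160)&(z<.172);print("shoulder z",np.median(z[ms]))
c=pts[m2].mean(0)
r=np.hypot(pts[...,0]-c[0],pts[...,1]-c[1]);a=np.degrees(np.arctan2(pts[...,1]-c[1],pts[...,0]-c[0]))
g=(r>.009)&(r<.0118)
for k in range(-180,180,10):
  s=g&(a>=k)&(a<k+10); print(k+5,s.sum(),z[s].round(3),I[86:146,300:354].mean(2)[s].round())
im=cv2.resize(I[86:146,300:354].astype(np.uint8)[...,::-1],None,fx=10,fy=10,interpolation=2)
hz=cv2.resize((np.clip((z-.145)/.055,0,1)*255).astype(np.uint8),None,fx=10,fy=10,interpolation=0)
im=cv2.convertScaleAbs(im,alpha=1.6,beta=-90)
cv2.imwrite("pics/w2.png",cv2.resize(np.hstack([im,cv2.cvtColor(hz,8)]),None,fx=.74,fy=.74))
np.save("pts.npy",pts)
```

```text
high z max 0.22892826103199662 centre >.185 [0.5186 0.1272 0.1965] 499
[0.5189 0.127  0.1984] 400
shoulder z 0.16713181724415188
-175 7 [0.167 0.167 0.167 0.168 0.167 0.167 0.167] [178. 172. 179. 178. 172. 179. 178.]
-165 6 [0.167 0.167 0.19  0.189 0.189 0.189] [169. 179. 178. 168. 177. 168.]
-155 7 [0.189 0.189 0.22  0.189 0.189 0.189 0.189] [139. 174. 166. 138. 160. 136. 151.]
-145 5 [0.189 0.189 0.189 0.189 0.189] [138. 128. 123. 149. 139.]
-135 5 [0.167 0.167 0.167 0.168 0.167] [127. 122. 132. 125. 122.]
-125 7 [0.167 0.167 0.167 0.167 0.167 0.167 0.167] [119. 122. 121. 120. 121. 121. 121.]
-115 6 [0.167 0.167 0.167 0.168 0.167 0.168] [117. 122. 122. 122. 123. 122.]
-105 6 [0.167 0.168 0.167 0.168 0.167 0.167] [120. 118. 123. 122. 124. 123.]
-95 6 [0.167 0.167 0.167 0.167 0.167 0.167] [114. 112. 120. 120. 122. 122.]
-85 7 [0.167 0.167 0.167 0.167 0.167 0.167 0.167] [111. 112. 120. 121. 122. 122. 122.]
-75 6 [0.167 0.167 0.167 0.167 0.167 0.167] [114. 116. 121. 121. 121. 122.]
-65 6 [0.167 0.168 0.167 0.168 0.167 0.167] [106. 111. 118. 120. 120. 122.]
-55 5 [0.167 0.167 0.167 0.16
[... 1192 characters left out ...]
89 0.189 0.189 0.189] [180. 180. 181. 181. 180. 182. 181.]
115 7 [0.189 0.189 0.189 0.189 0.189 0.189 0.19 ] [181. 180. 181. 182. 180. 181. 178.]
125 8 [0.189 0.167 0.189 0.189 0.167 0.208 0.189 0.167] [180. 178. 176. 178. 178. 175. 176. 171.]
135 8 [0.201 0.167 0.167 0.167 0.167 0.167 0.167 0.167] [180. 181. 181. 178. 179. 173. 163. 156.]
145 9 [0.167 0.167 0.167 0.167 0.167 0.167 0.167 0.167 0.167] [181. 181. 178. 170. 181. 173. 153. 136. 142.]
155 7 [0.201 0.167 0.167 0.167 0.167 0.167 0.167] [183. 181. 170. 182. 181. 170. 144.]
165 6 [0.168 0.167 0.168 0.167 0.167 0.167] [181. 181. 172. 180. 180. 172.]
175 7 [0.167 0.167 0.167 0.167 0.167 0.167 0.167] [180. 180. 172. 179. 179. 172. 179.]
```

View pics/w2.png

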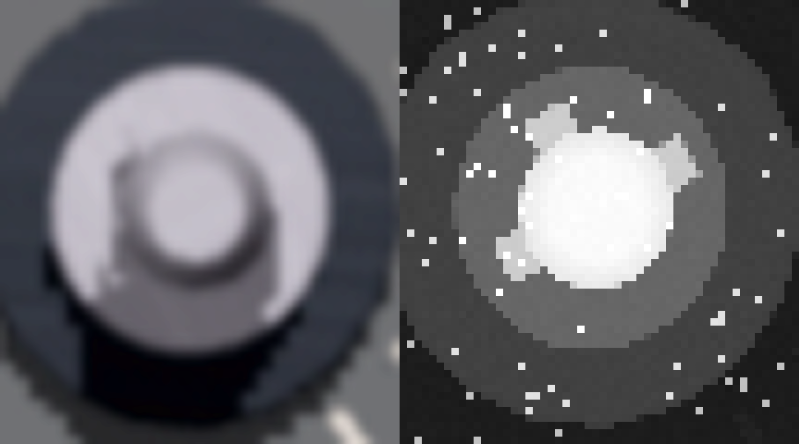

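Run:
```python
from h import *
from scipy.optimize import least_squares
pts=np.load("pts.npy").reshape(-1,3);z=pts[:,2]
t=pts[(z>.193)&(z<.202)];
sp=pts[(z>.1865)&(z<.1915)]
# axis: pilot top plateau + shoulder ring outline
pl=pts[(z>.1975)&(z<.2005)];print("plateau",np.median(pl,0).round(4),((pl.max(0)+pl.min(0))/2).round(4),len(pl))
sh=pts[(z>.165)&(z<.169)];print("shoulder mid",((np.percentile(sh,99,0)+np.percentile(sh,1,0))/2).round(4),(np.percentile(sh,99.5,0)-np.percentile(sh,.5,0)).round(4))
c=((np.percentile(sh,99.5,0)+np.percentile(sh,.5,0))/2)[:2]
for cc in (c,np.median(pl,0)[:2]):
  d=sp[:,:2]-cc;r=np.hypot(*d.T);a=np.degrees(np.arctan2(d[:,1],d[:,0]));
  for k in (24,115,-155):
    s=(abs((a-k+180)%360-180)<25)&(r>.0088)&(r<.0125);print(k,s.sum(),a[s].mean().round(1),r[s].max().round(4))
rel([.44,-.21,.25],60)
```

```text
plateau [0.5194 0.1267 0.199 ] [0.517  0.1262 0.1989] 207
shoulder mid [0.5194 0.127  0.1671] [0.0311 0.031  0.0014]
24 23 24.0 0.0116
115 21 113.3 0.0114
-155 20 -154.5 0.0113
24 23 25.4 0.0116
115 24 113.8 0.0116
-155 20 -155.9 0.0113
t 4.33 tcp [0.5073 0.0515 0.2686] yaw 84.86 shift [-26.65  -4.36   1.87] F [ 0.3 -0.5  0.2]
roll(+cw seen from above, tool z down) 24.86
```

```bash
python3 -m jog '[-2.5,-0.6,0,0,-1, -3.9,-0.9,0,0,-1, -3.9,-0.9,0,0,-1, -3.9,-0.9,0,0,-1, -3.9,-0.9,0,0,-1, -3.9,-0.9,0,0,-1, -3.9,-0.9,0,0,-1, -3.9,-0.9,0,0,-1, -3.9,-0.9,0,0,-1, 0,0,3,6.5,-1, 0,0,3.5,6.5,-1, 0,0,3.5,6.5,-1]'
python3 -m jog '[0,0,3,6.4,-1, 0,0,0,0,-1, 0,0,0,0,-1, 0,0,0,0,-1]'
python3 - <<'E'
from h import *
P=[robot.camera("wrist") for _ in range(6)];p=P[0];D=np.median([q["depth"] for q in P],0)
rel([.399,-.28,.14],59)
for n in ["lever","bore","knob"]:
  for q in robot.mark_of(p,n): print(n,round(q["confidence"],2),q["location"],px2w(p,q["location"],{"lever":0.,"bore":.03,"knob":.046}[n]).round(4))
save(p,"w3.png",[100,0,500,300],2)
np.save("D.npy",D)
c=w2px(p,[.43,-.22,.03]).astype(int);print(c)
us,vs=np.arange(max(0,c[0]-60),c[0]+60),np.arange(max(0,c[1]-60),c[1]+110)
pts=np.array([[px2w(p,(u,v),depth=D[v,u]) for u in us] for v in vs]);np.save("lev.npy",pts)
z=pts[...,2];t=pts[(z>.027)&(z<.033)];print("hub top",t.mean(0).round(4),len(t));k=pts[(z>.042)&(z<.05)];print("knob top",k.mean(0).round(4),len(k))
hz=(np.clip(z/.05,0,1)*255).astype(np.uint8);cv2.imwrite("pics/lz.png",cv2.resize(hz,None,fx=4,fy=4,interpolation=0))
E
```

```text
t: 5.33
tool_pos: [0.399, -0.278, 0.1678]
ee_rot: [0.844, 0.537, 0.0, 0.001]
force: [-0.7, -1.4, -0.8]
finger_gap: 0.0932
t: 5.67
tool_pos: [0.4, -0.2775, 0.1409]
ee_rot: [0.87, 0.494, 0.0, 0.001]
force: [1.0, 0.2, 0.5]
finger_gap: 0.0932
t 5.97 tcp [ 0.3997 -0.2773  0.1397] yaw 59.01 shift [-0.27  0.08 -0.03] F [ 0.   0.1 -0.4]
roll(+cw seen from above, tool z down) 0.01Traceback (most recent call last):
  File "<stdin>", line 5, in <module>
ValueError: only the last four pictures can be asked about
```

Run:
```python
from h import *
P=[robot.camera("wrist") for _ in range(4)];p=P[0];D=np.median([q["depth"] for q in P],0)
for n in ["lever","bore","knob"]:
  for q in robot.mark_of(p,n): print(n,round(q["confidence"],2),q["location"],px2w(p,q["location"],{"lever":0.,"bore":.03,"knob":.046}[n]).round(4))
save(p,"w3.png",[100,0,500,300],2)
c=w2px(p,[.43,-.22,.03]).astype(int);print(c)
us,vs=np.arange(max(0,c[0]-70),c[0]+70),np.arange(0,min(400,c[1]+180))
pts=np.array([[px2w(p,(u,v),depth=D[v,u]) for u in us] for v in vs]);np.save("lev.npy",pts)
z=pts[...,2];t=pts[(z>.027)&(z<.033)];print("hub top",np.median(t,0).round(4),len(t));k=pts[(z>.042)&(z<.05)];print("knob top",np.median(k,0).round(4),len(k))
```

```text
lever 0.72 [325.0, 117.0] [ 0.4428 -0.2181  0.    ]
lever 0.56 [185.0, 32.5] [ 0.3702 -0.0848  0.    ]
bore 0.84 [324.8, 117.6] [ 0.442  -0.2179  0.03  ]
bore 0.56 [174.3, 26.0] [ 0.3722 -0.0885  0.03  ]
bore 0.36 [329.2, 240.2] [ 0.3852 -0.3224  0.03  ]
knob 0.79 [105.6, 135.4] [ 0.2716 -0.1316  0.046 ]
knob 0.69 [331.5, 240.1] [ 0.3902 -0.317   0.046 ]
[314 126]
hub top [ 0.4479 -0.2103  0.0315] 1494
knob top [ 0.3898 -0.3206  0.0475] 536
```

View pics/w3.png

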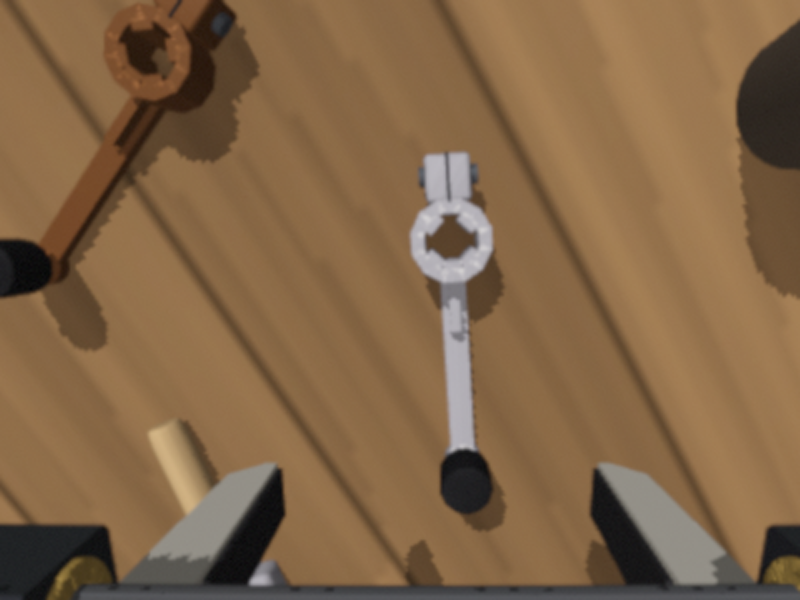

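Run:
```python
from h import *
pts=np.load("lev.npy").reshape(-1,3);z=pts[:,2]
c=np.array([.442,-.218]);k=pts[(z>.044)&(z<.05)&(np.hypot(*(pts[:,:2]-[.39,-.319]).T)<.018)]
kc=(k.max(0)+k.min(0))[:2]/2
for _ in range(5):
  d=np.arctan2(*(kc-c)[::-1]);u=np.array([np.cos(d),np.sin(d)]);v=np.array([-u[1],u[0]])
  t=pts[(z>.028)&(z<.034)][:,:2]-c;a,b=t@u,t@v
  s=(abs(a)<.008)&(abs(b)<.025);vm=(np.percentile(b[s],99.5)+np.percentile(b[s],.5))/2;wv=np.ptp(b[s])
  s=(abs(b)<.012)&(a>0)&(a<.022);s2=(a<.022)&(a>0)&(abs(b)<.012)
  ue=np.percentile(a[s2],99)
  h=pts[(z<.012)][:,:2]-c;h=h[np.hypot(*h.T)<.0115];
  hm=h.mean(0)
  c=c+vm*v*.7+ .0*u; 
print("c",c.round(4),"width",wv.round(4),"front edge",ue.round(4),"hole off",(hm@u).round(4),(hm@v).round(4),len(h),"knob",kc.round(4),np.ptp(k,axis=0).round(3),"heading",np.degrees(d).round(2))
# arm direction
m=pts[(z>.005)&(z<.013)][:,:2]-c;a,b=m@u,m@v;s=(a>.04)&(a<.1)&(abs(b)<.01);f=np.polyfit(a[s],b[s],1);print("arm slope deg",np.degrees(f[0]).round(2),f[1].round(4))
print("c+hole(u)",(c+u*(hm@u)).round(4))
```

```text
c [ 0.4424 -0.2182] width 0.036 front edge 0.0198 hole off 0.0011 0.0003 342 knob [ 0.3895 -0.3219] [0.025 0.024 0.005] heading -117.04
arm slope deg 0.06 -0.0002
c+hole(u) [ 0.4419 -0.2192]
```

Hub centre is at (.442,-.219) with the lever heading -117°. Width 36 mm and knob distance 115 mm match the given sizes. Next I'll grip the hub.

```bash
python3 -m jog '[0,0,0,-4,-1, 3.5,0.5,0,0,-1, 3.6,0.6,0,0,-1, 0,0,3,0,-1, 0,0,3,0,-1, 0,0,3,0,-1, 0,0,2.2,0,-1, 0,0,1.5,0,-1, 0,0,0.7,0,-1, 0,0,0,0,-1, 0,0,0,0,-1]'
python3 -m jog '[0,0,0,0,0, 0,0,0,0,0.5, 0,0,0,0,1, 0,0,0,0,1, 0,0,0,0,1, 0,0,0,0,1, 0,0,0,0,1, 0,0,0,0,1, 0,0,0,0,1]' 40
python3 - <<'E'
from h import *
rel([.4419,-.2193,.005],62.96)
p=robot.camera("wrist");
for n in ["bore","knob"]:
  for q in robot.mark_of(p,n): print(n,round(q["confidence"],2),q["location"],px2w(p,q["location"],{"bore":.03,"knob":.046}[n]).round(4))
save(p,"w4.png",[170,150,470,375],2.6)
E
```

```text
t: 7.23
tool_pos: [0.4417, -0.219, 0.0052]
ee_rot: [0.853, 0.522, 0.0, 0.0]
force: [-0.2, -0.5, 0.2]
finger_gap: 0.0931
t: 7.98
tool_pos: [0.4414, -0.2189, 0.0046]
ee_rot: [0.853, 0.522, -0.0, -0.0]
force: [-0.8, 0.7, 0.7]
finger_gap: 0.0376
t 7.98 tcp [ 0.4414 -0.2189  0.0046] yaw 62.95 shift [-0.02  0.06 -0.04] F [-0.8  0.7  0.7]
roll(+cw seen from above, tool z down) -0.01
bore 0.85 [317.2, 264.6] [ 0.4405 -0.219   0.03  ]
bore 0.74 [52.1, 96.3] [ 0.3705 -0.0877  0.03  ]
```

View pics/w4.png

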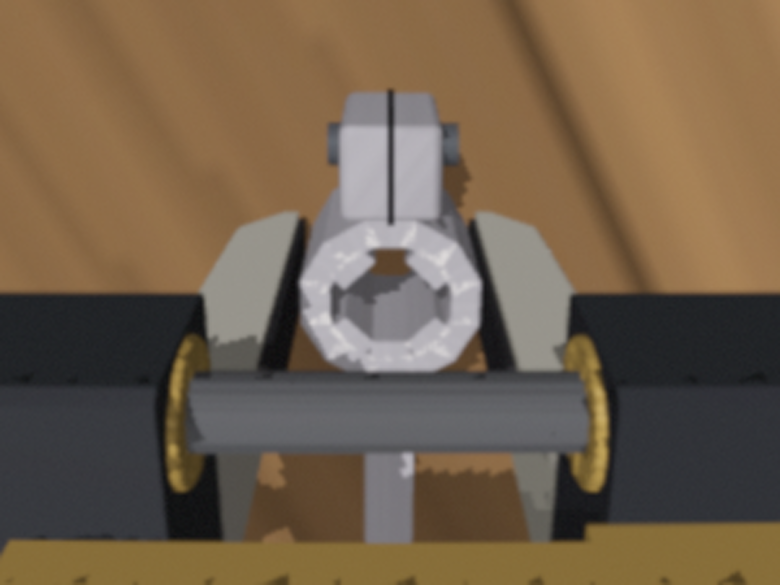

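```bash
python3 -m jog '[0,0,0,0,1, 0,0,-1,0,1, 0,0,-3.5,0,1, 0,0,-3.5,0,1, 0,0,-3.5,0,1, 0,0,-3.5,0,1, 0,0,-3.5,0,1, 0,0,-3.5,0,1, 0,0,-3.5,0,1, 0,0,0,0,1, 0,0,0,0,1]'
python3 -m jog '[1.8,-0.5,0,0,1, 3.6,-0.92,0,0,1, 3.6,-0.92,0,0,1, 3.6,-0.92,0,0,1, 3.6,-0.92,0,0,1, 3.6,-0.92,0,0,1, 3.6,-0.92,0,0,1, 3.6,-0.92,0,0,1, 3.6,-0.92,0,0,1, 3.6,-0.92,0,0,1, 0,0,0,-5,1, 0,0,0,-6.5,1]'
python3 -m jog '[0,0,0,-6.5,1, 0,0,0,-6.5,1, 0,0,0,-6.5,1, 0,0,0,-6.5,1, 0,0,0,-6.5,1, 0,0,0,-5,1, 0,0,0,-2.5,1, 0,0,0,0,1, 0,0,0,0,1, 0,0,0,0,1]'
python3 - <<'E'
from h import *
rel([.5194,.1268,.26],114.5);print(robot.observe()["finger_gap"])
p=robot.camera("wrist");s=robot.observe()
for n in ["bore","shaft_end"]:
  for q in robot.mark_of(p,n): print(n,round(q["confidence"],2),q["location"],px2w(p,q["location"],{"bore":s["tool_pos"][2]+.025,"shaft_end":.198}[n]).round(4))
p=robot.camera("scene")
save(p,"s2.png",[290,90,430,195],5.5)
E
```

```text
t: 9.05
tool_pos: [0.4417, -0.219, 0.2618]
ee_rot: [0.853, 0.522, 0.001, 0.001]
force: [-0.2, 0.8, -4.2]
finger_gap: 0.0357
t: 10.05
tool_pos: [0.5182, 0.1275, 0.2574]
ee_rot: [0.794, 0.607, -0.002, -0.001]
force: [0.2, -0.5, -3.4]
finger_gap: 0.0353
t: 10.88
tool_pos: [0.5185, 0.1256, 0.2588]
ee_rot: [0.542, 0.84, -0.0, -0.0]
force: [-0.5, -0.2, -3.6]
finger_gap: 0.0357
t 10.88 tcp [0.5185 0.1256 0.2588] yaw 114.34 shift [ 0.07  0.13 -0.12] F [-0.5 -0.2 -3.6]
roll(+cw seen from above, tool z down) -0.16
0.03571691664406349
bore 0.88 [170.9, 261.9] [0.4463 0.094  0.2841]
bore 0.83 [318.3, 264.6] [0.518  0.1251 0.2841]
bore 0.66 [149.7, 134.2] [0.4179 0.154  0.2841]
```

View pics/s2.png

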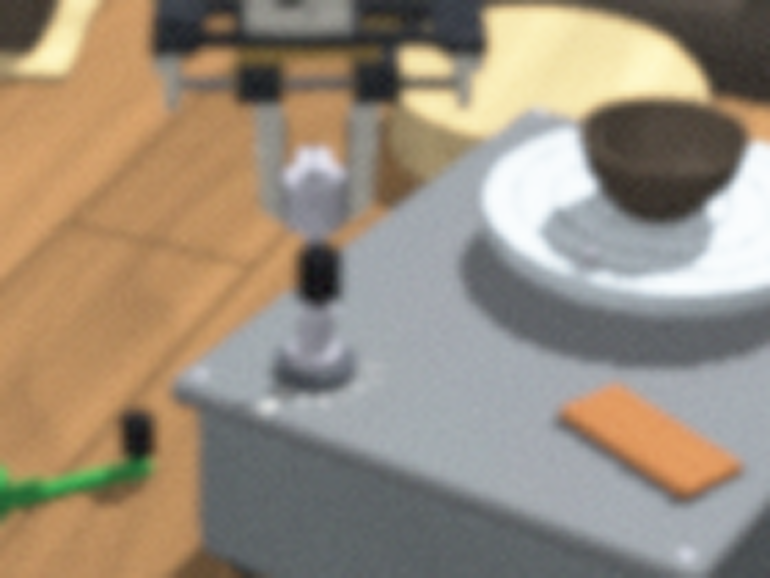

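```bash
python3 -m jog '[0.1,0.2,0,0,1, 0,0,2.5,0,1, 0,0,2,0,1, 0,0,0.8,0,1, 0,0,0.2,0,1, 0,0,0.2,0,1, 0,0,0.1,0,1, 0,0,0.1,0,1, 0,0,0,0,1]'
python3 -m jog '[0,0,0.1,0,1, 0,0,0.1,0,1, 0,0,0.1,0,1,0,0,0,0,1]'; python3 -c "
from h import *
rel([.5194,.1268,.195],114.5)"
```

```text
t: 11.83
tool_pos: [0.5205, 0.1274, 0.2014]
ee_rot: [0.541, 0.841, 0.0, 0.0]
force: [0.3, 0.3, -4.1]
finger_gap: 0.0355
t: 12.17
tool_pos: [0.5202, 0.1274, 0.1975]
ee_rot: [0.541, 0.841, -0.0, -0.0]
force: [0.2, -0.8, -2.9]
finger_gap: 0.0358
t 12.17 tcp [0.5202 0.1274 0.1975] yaw 114.45 shift [-0.02 -0.09  0.25] F [ 0.2 -0.8 -2.9]
roll(+cw seen from above, tool z down) -0.05
```

```bash
python3 -m jog '[0,0,0.1,0,1, 0,0,0.1,0,1, 0,0,0,0,1]'; python3 -m jog '[0,0,0.1,0,1, 0,0,0,0,1]';python3 -m jog '[0,0,0.1,0,1, 0,0,0,0,1]';python3 -m jog '[0,0,0.1,0,1, 0,0,0,0,1]'
```

```text
t: 12.42
tool_pos: [0.5202, 0.1274, 0.1954]
ee_rot: [0.541, 0.841, -0.0, -0.0]
force: [0.5, -0.5, -3.1]
finger_gap: 0.0358
t: 12.58
tool_pos: [0.5202, 0.1274, 0.1945]
ee_rot: [0.541, 0.841, -0.0, -0.0]
force: [0.1, -0.5, -4.4]
finger_gap: 0.036
t: 12.75
tool_pos: [0.5201, 0.1274, 0.1935]
ee_rot: [0.541, 0.841, -0.0, -0.0]
force: [0.2, -0.3, -3.3]
finger_gap: 0.0355
t: 12.92
tool_pos: [0.5202, 0.1274, 0.1925]
ee_rot: [0.541, 0.841, -0.0, -0.0]
force: [-0.3, -0.1, -3.7]
finger_gap: 0.0357
```

Underside is at about .188, the spline tops. I'll continue lightly.

```bash
python3 -m jog '[0,0,0.1,0,1, 0,0,0,0,1]'; python3 -m jog '[0,0,0.1,0,1, 0,0,0,0,1]';python3 -m jog '[0,0,0.1,0,1, 0,0,0,0,1]'
```

```text
t: 13.08
tool_pos: [0.5202, 0.1274, 0.1915]
ee_rot: [0.541, 0.841, -0.0, -0.0]
force: [0.6, 0.2, -3.3]
finger_gap: 0.0357
t: 13.25
tool_pos: [0.5202, 0.1274, 0.1905]
ee_rot: [0.541, 0.841, -0.0, -0.0]
force: [0.7, -0.8, -3.9]
finger_gap: 0.0357
t: 13.42
tool_pos: [0.5202, 0.1274, 0.1895]
ee_rot: [0.541, 0.841, -0.0, -0.0]
force: [-0.1, -0.0, -3.5]
finger_gap: 0.0358
```

```bash
python3 -m jog '[0,0,0.1,0,1, 0,0,0,0,1]'; python3 -m jog '[0,0,0.1,0,1, 0,0,0,0,1]';python3 -m jog '[0,0,0.1,0,1, 0,0,0,0,1]';python3 -m jog '[0,0,0.2,0,1, 0,0,0,0,1]'
```

```text
t: 13.58
tool_pos: [0.5202, 0.1274, 0.1884]
ee_rot: [0.541, 0.841, -0.0, -0.0]
force: [-0.1, 0.6, -3.4]
finger_gap: 0.0355
t: 13.75
tool_pos: [0.5202, 0.1274, 0.1875]
ee_rot: [0.541, 0.841, -0.0, -0.0]
force: [0.8, 0.2, -4.4]
finger_gap: 0.0356
t: 13.92
tool_pos: [0.5202, 0.1274, 0.1865]
ee_rot: [0.541, 0.841, -0.0, -0.0]
force: [0.3, 0.3, -4.1]
finger_gap: 0.0355
t: 14.08
tool_pos: [0.5201, 0.1274, 0.1843]
ee_rot: [0.541, 0.841, -0.0, -0.0]
force: [-0.6, -0.4, -3.8]
finger_gap: 0.0359
```

```bash
python3 -m jog '[0,0,0.2,0,1,0,0,0.2,0,1,0,0,0.2,0,1, 0,0,0.2,0,1, 0,0,0.2,0,1, 0,0,0,0,1]'; python3 -m jog '[0,0,0.1,0,1, 0,0,0.1,0,1, 0,0,0,0,1]';python3 -m jog '[0,0,0.1,0,1, 0,0,0,0,1]';python3 -m jog '[0,0,0.1,0,1, 0,0,0,0,1]'
```

```text
t: 14.58
tool_pos: [0.52, 0.1274, 0.1741]
ee_rot: [0.541, 0.841, -0.0, -0.0]
force: [0.2, -0.0, -3.7]
finger_gap: 0.0355
t: 14.83
tool_pos: [0.5202, 0.1274, 0.1725]
ee_rot: [0.541, 0.841, -0.0, -0.0]
force: [-0.1, -0.2, -3.7]
finger_gap: 0.0356
t: 15.0
tool_pos: [0.5202, 0.1274, 0.1715]
ee_rot: [0.541, 0.841, -0.0, -0.0]
force: [0.8, -0.3, -3.0]
finger_gap: 0.0355
t: 15.17
tool_pos: [0.5202, 0.1274, 0.1707]
ee_rot: [0.541, 0.841, 0.0, 0.0]
force: [0.5, 0.6, -3.5]
finger_gap: 0.0359
```

```bash
python3 -m jog '[0,0,0.1,0,1, 0,0,0,0,1]'; python3 -m jog '[0,0,0.1,0,1, 0,0,0,0,1]';python3 -m jog '[0,0,0.1,0,1, 0,0,0,0,1,0,0,0,0,1]'
```

```text
t: 15.33
tool_pos: [0.5203, 0.1274, 0.1706]
ee_rot: [0.541, 0.841, 0.0, 0.0]
force: [-3.9, -1.0, 5.2]
finger_gap: 0.0356
t: 15.5
tool_pos: [0.5204, 0.1274, 0.1705]
ee_rot: [0.541, 0.841, 0.0, 0.0]
force: [-7.3, -1.2, 13.8]
finger_gap: 0.0356
t: 15.75
tool_pos: [0.5204, 0.1274, 0.1705]
ee_rot: [0.541, 0.841, 0.001, 0.001]
force: [-11.9, -2.4, 21.7]
finger_gap: 0.0356
```

```bash
python3 -m jog '[0,0,-0.2,0,1, 0,0,0,0,1, 0,0,0,0,1]' 60; python3 -m jog '[0,0,0,3,1, 0,0,0,3,1, 0,0,0,3,1, 0,0,0,3,1, 0,0,0,0,1]'
python3 - <<'E'
from h import *
rel([.5202,.1274,.1706],81);print(robot.observe()["torque"].round(2))
p=robot.camera("wrist");
for n in ["bore","knob"]:
  for q in robot.mark_of(p,n): print(n,round(q["confidence"],2),q["location"],px2w(p,q["location"],{"bore":.196,"knob":.212}[n]).round(4))
p=robot.camera("top");
for n in ["knob"]:
  for q in robot.mark_of(p,n): print(n,round(q["confidence"],2),q["location"],px2w(p,q["location"],.212).round(4))
E
```

```text
t: 16.0
tool_pos: [0.5204, 0.1275, 0.1706]
ee_rot: [0.541, 0.841, 0.0, 0.0]
force: [-4.2, -0.2, 8.8]
finger_gap: 0.0356
t: 16.42
tool_pos: [0.5202, 0.1275, 0.1706]
ee_rot: [0.628, 0.779, 0.0, 0.0]
force: [-5.3, -0.2, 10.0]
finger_gap: 0.0351
t 16.42 tcp [0.5202 0.1275 0.1706] yaw 102.26 shift [-0. -0. -0.] F [-5.3 -0.2 10. ]
roll(+cw seen from above, tool z down) 21.26
[-0.28  1.18  0.16]
bore 0.95 [103.7, 186.3] [0.4069 0.146  0.196 ]
bore 0.88 [316.2, 264.2] [0.5186 0.1271 0.196 ]
knob 0.88 [80.3, 340.1] [0.4061 0.0656 0.212 ]
knob 0.88 [179.5, 116.1] [0.4482 0.189  0.212 ]
knob 0.58 [328.0, 267.4] [ 0.2572 -0.11    0.212 ]
knob 0.54 [285.5, 182.3] [0.5427 0.0113 0.212 ]
```

```bash
python3 -m jog '[0,0,0,3,1, 0,0,0,3,1, 0,0,0,3,1, 0,0,0,3,1, 0,0,0,3,1,0,0,0,0,1]'; python3 -c "
from h import *
rel([.5202,.1274,.1706],81);print(robot.observe()['torque'].round(2))"
python3 -m jog '[0,0,0,3,1, 0,0,0,3,1,0,0,0,0,1]'
python3 - <<'E'
from h import *
rel([.5202,.1274,.1706],81);print(robot.observe()["torque"].round(2))
for p in [robot.camera("top") for _ in range(3)]:
  for q in robot.mark_of(p,"knob"):
    w=px2w(p,q["location"],.212)
    if np.hypot(w[0]-.52,w[1]-.01)<.06: print(q["confidence"],w.round(4),np.degrees(np.arctan2(w[1]-.127,w[0]-.5195)).round(1))
E
```

```text
t: 17.17
tool_pos: [0.5202, 0.1274, 0.1706]
ee_rot: [0.724, 0.69, 0.0, 0.0]
force: [-5.8, -0.1, 9.1]
finger_gap: 0.0356
t 17.17 tcp [0.5202 0.1274 0.1706] yaw 87.26 shift [-0. -0. -0.] F [-5.8 -0.1  9.1]
roll(+cw seen from above, tool z down) 6.26
[-0.18  1.14  0.16]
t: 17.42
tool_pos: [0.5202, 0.1274, 0.1706]
ee_rot: [0.759, 0.651, 0.0, 0.0]
force: [-5.0, 0.0, 10.0]
finger_gap: 0.0356
t 17.42 tcp [0.5202 0.1274 0.1706] yaw 81.26 shift [-0. -0. -0.] F [-5.  0. 10.]
roll(+cw seen from above, tool z down) 0.26
[-0.2   1.15  0.15]
0.45 [0.5032 0.0137 0.212 ] -98.2
```

```bash
for i in 1; do python3 -m jog '[0,0,0,1,1,0,0,0,0,1]' >/dev/null; done; python3 -c "
from h import *
rel([.5202,.1274,.1706],81);print(robot.observe()['torque'].round(2))"
python3 -m jog '[0,0,0,1,1,0,0,0,0,1]'>/dev/null;  python3 -c "
from h import *
rel([.5202,.1274,.1706],81);print(robot.observe()['torque'].round(2))"
python3 -m jog '[0,0,0,1,1,0,0,0,0,1]'>/dev/null;  python3 -c "
from h import *
rel([.5202,.1274,.1706],81);print(robot.observe()['torque'].round(2))"
```

```text
t 17.88 tcp [0.5202 0.1275 0.1705] yaw 80.41 shift [-0.01 -0.   -0.01] F [-5.3 -0.3  9.1]
roll(+cw seen from above, tool z down) -0.59
[-0.22  1.13  0.31]
t 18.05 tcp [0.5202 0.1274 0.1705] yaw 79.41 shift [-0.   -0.   -0.01] F [-5.  -0.5  9. ]
roll(+cw seen from above, tool z down) -1.59
[-0.2   1.15  0.3 ]
t 18.22 tcp [0.5203 0.1274 0.1706] yaw 78.41 shift [-0.   -0.01 -0.  ] F [-6.1 -0.8  9. ]
roll(+cw seen from above, tool z down) -2.59
[-0.24  1.15  0.28]
```

```bash
python3 -m jog '[0,0,0,0,0.5,0,0,0,0,-0.2,0,0,0,0,-1,0,0,0,0,-1,0,0,0,0,-1,0,0,0,0,-1,0,0,-1,0,-1,0,0,-3,0,-1,0,0,-3,0,-1,0,0,-3,0,-1,-4,0,0,0,-1,-3.5,0,0,0,-1]'; python3 -m jog '[0,0,0,0,-1,0,0,0,0,-1,0,0,0,0,-1]'
python3 - <<'E'
from h import *
P=[robot.camera("wrist") for _ in range(4)];p=P[0];D=np.median([q["depth"] for q in P],0)
c=w2px(p,[.52,.127,.19]).astype(int);print(c,robot.observe()["finger_gap"])
for n in ["bore","knob","off_mark"]:
  for q in robot.mark_of(p,n): print(n,round(q["confidence"],2),q["location"],px2w(p,q["location"],{"bore":.196,"knob":.212,"off_mark":.15}[n]).round(4))
us,vs=np.arange(c[0]-120,c[0]+120),np.arange(max(0,c[1]-80),min(400,c[1]+220))
pts=np.array([[px2w(p,(u,v),depth=D[v,u]) for u in us] for v in vs]).reshape(-1,3);np.save("fin.npy",pts);z=pts[:,2]
near=np.hypot(pts[:,0]-.5195,pts[:,1]-.127)
h=pts[(near<.017)&(z>.19)&(z<.203)];print("hub z hist",np.histogram(h[:,2],bins=np.arange(.190,.203,.001)))
d=np.arctan2(pts[:,1]-.127,pts[:,0]-.5195)
arm=pts[(near>.04)&(near<.1)&(z>.168)&(z<.182)&(pts[:,1]<.1)];f=np.polyfit(arm[:,1],arm[:,0],1);print("arm z",np.median(arm[:,2]),len(arm),"heading",-90-np.degrees(np.arctan(f[0])).round(2))
k=pts[(z>.207)&(z<.218)&(near>.09)&(near<.14)];print("knob",((k.max(0)+k.min(0))/2).round(4),len(k))
save(p,"w5.png",[c[0]-130,max(0,c[1]-60),c[0]+130,max(0,c[1]-60)+195],3)
E
```

```text
t: 19.22
tool_pos: [0.5054, 0.0538, 0.2723]
ee_rot: [0.774, 0.633, 0.001, 0.001]
force: [0.7, 0.0, -1.1]
finger_gap: 0.0926
t: 19.47
tool_pos: [0.5052, 0.054, 0.2701]
ee_rot: [0.775, 0.632, 0.0, 0.0]
force: [0.3, -0.3, 0.1]
finger_gap: 0.0935
[318 115] 0.09292771875204349
bore 0.75 [254.4, 279.3] [ 0.4337 -0.0018  0.196 ]
bore 0.62 [164.9, 182.8] [0.3838 0.1006 0.196 ]
knob 0.83 [324.4, 251.0] [0.5031 0.0209 0.212 ]
knob 0.69 [197.3, 107.0] [0.4351 0.1513 0.212 ]
off_mark 0.73 [322.1, 162.7] [0.5145 0.0834 0.15  ]
off_mark 0.25 [317.4, 113.7] [0.5192 0.129  0.15  ]
hub z hist (array([ 14,   8,   9,   6,   8,  34, 183, 844, 112, 135,   8,   0,   0]), array([0.19 , 0.191, 0.192, 0.193, 0.194, 0.195, 0.196, 0.197, 0.198,
       0.199, 0.2  , 0.201, 0.202, 0.203]))
arm z 0.17548631503303513 806 heading -98.44
knob [0.5019 0.0132 0.2108] 707
```

View pics/w5.png

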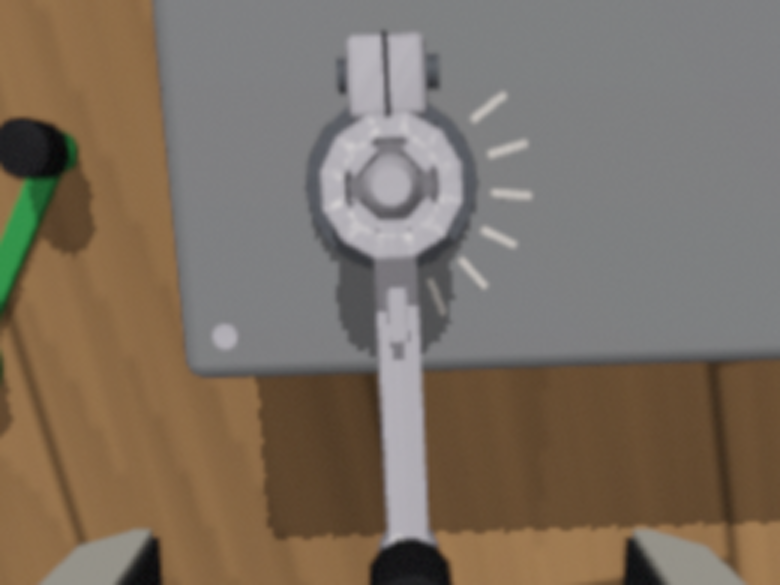

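```bash
python3 -c "
from rig import robot
print(robot.job_done(), robot.observe()['t'])"
```

```text
the job is handed in; nothing more can be done
the job is handed in; nothing more can be done
```

The lever is back on its shaft, fully home, swung to the off stop and released. I handed the job in at about 20 s of the 72 s; no verdict came back.

**Fitting:** I read the splines' angle from the wrist camera's depth picture, with the blank at about −65.5°. The hub went on at that angle in 1 mm steps. I felt no added force until it reached the shoulder, and there it peaked at about 25 N of pressing, with the splines already engaged.

**Swing:** I turned it clockwise on the hub grip. At the end the fingers slipped about 3° on the hub. The torque reading had just doubled from 0.15 to 0.30 N m, which I took for the stop; it may also have been only the spline play being taken up.

**Last checks:**
- **Seating:** the hub's top stands about 2 mm below the shaft end, as it should when home. The depth camera reads about 1 mm high throughout.
- **Pointing:** the lever points at −98.4° to −98.8°. The off direction is −98.6° to −99.4°, estimated from the white mark and the deck edge, so the two agree within about 1°.
- **Release:** the gripper was open, with the fingertips about 6 cm above the knob, and the force reading was near zero.
- **Bystanders:** I did not measure them again. The arm's path stayed clear of them and no unexpected force showed.

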